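Unlock and pop open the rock tumbler's lid

ROBOT

A 6-joint arm with a two-finger parallel gripper is mounted at the origin on the work surface. World frame = base frame: x ahead of the robot, y to its left, z up, the work surface at z = 0. Lengths are in m, angles in rad, forces in N, time in s.
With the tool pointing down it reaches from about 0.3 to 0.875 m from the base axis. Payload 6.4 kg.
Tool frame: the origin (TCP) lies on the centre line of the jaws, within the pads' length; the fingertips stand ctrl.tip_extent ahead of it and the grasp point (between the pads) lies 8 mm behind it (ctrl.tip_extent is the distance from the TCP to the fingertips, in m); z points along the fingers, y is the line along which they close (so a half turn about z gives the same grasp; the last joint's range is limited). The gripper opens to 85 mm and grips with 20 to 120 N. Pads are 22 mm wide; open, the fingers measure 114 mm over their backs; the gripper's body (76 mm by 85 mm) begins 54 mm behind the grasp point. The pads swing forward as they close: fully open they stand 13 mm farther back than shut.
Start: joints at [-1.371, 0.181, 1.607, -0, 1.354, -0.206], TCP at [0.227, -0.528, 0.206] pointing down, gripper open.
Joint ranges: [-2.99, 2.99], [-0.89, 2.07], [0.3, 2.58], [-1.14, 4.28], [0, 2.63], [-3.12, 3.12]. Speed limits (rad/s): [2.57, 2.57, 3.01, 3.14, 3.14, 3.14].

INTERFACE

Orientations are given as a unit quaternion [w, x, y, z].
In Python, from bench import ctrl gives the robot as it stands.
- The arm moves only by the shell command python3 -m handwheel 'ROWS'. ROWS is JSON, a list of rows, each a list of 7 numbers: the turn, a rotation vector about the tool's x, y, z as a fraction of full scale, then the shift along the tool's x, y, z as a fraction of full scale, then the opening, from 0 (shut) to 1 (fully open). In form: [[rx, ry, rz, x, y, z, jaw], ...]. A call has exactly 8 rows; each row shifts and turns the commanded pose from where the row before left it, along the tool's axes as they then stand; what a row does not reach is not made up. Full scale, the value 1, is 300 mm for a shift and pi rad for a turn. A row lasts 1/10 s, in which the tool goes at most 50 mm and 8.59 degrees, less where a joint would pass 70% of its speed; a pose out of reach is approached as far as the arm can. A call with a number of a shift or a turn outside -1 to 1 is refused whole. A call with a gripper value outside its range is refused whole. The fingers move at their own pace and stop on an object; the grip force is fixed at half the most. Time passes only in rows, so rows that do not move let the fingers close, or fill a call up. It gives the time, the measured TCP pose, the force, the opening and the grip force at its end, in the units of the state.
- ctrl.get_obs(): the state, without advancing time (a new reading comes with each control period).
- ctrl.camera(name): name is "scene" or "top" or "wrist"; returns the picture (400x640x3 uint8, blue, green, red); there is no depth.
- ctrl.camera_model(name): a dict with "camera_matrix" (3x3 intrinsics, pixels), "cam_to_world" (4x4, takes a point from camera to world coordinates). Camera axes: x right, y up, looking along -z (the intrinsics and any distortion apply to the point x, -y, -z); pixel columns grow to the right and rows downward; lengths in m; the calibration is good to about 2 mm. A picture is of the moment at which its call begins: read the wrist's pose just before it. camera_model takes no time and is no camera call; for the wrist camera it gives the pose at the moment of the call.
- ctrl.hand_in(): hands the job in; it is judged then, once.
The state is a dict: "time_s": time; "q": joint angles; "dq": joint speeds; "joint_efforts": joint torques, N m; "eef_pos": TCP position; "eef_rot": TCP orientation; "wrist_force": force on the tool from outside, world axes, zero at the start; "torque": the same for the moment, N m; "opening": opening from 0.0 (shut) to 1.0 (fully open); "grasp_force": force on a finger pad.
Only numpy, scipy, OpenCV 4.12 (cv2) and the standard library are available. Lean on these libraries where they do the work, as an engineer would, in place of code of your own. Each camera call takes 0.05 s, during which the arm holds its last target. There are 200 camera calls.

TASK

Open the rock tumbler without gripping anything: first push its black lever by the yellow face of the upright tab, all the way round to its stop, to unlock the lid. Then press the orange spot on the lid's front tongue straight down until it bottoms, and let it go, so that the touch latch releases and the lid's own spring lifts it ajar. Do not pinch the tab or lift the lid open by hand, leave the stones, brass weight, vial, jar and brush undisturbed, and finish clear of everything.

Things in the scene. Friction and masses are not known exactly. Their poses are not given: they have to be found in the camera images.
- tumbler: Vibratory rock tumbler, fixed to the bench: black round motor base 236 mm across, blue bowl 232 mm across at the rim, white round lid on top at about 200 to 211 mm height. Origin: centre of its underside on the bench. Its x axis points from the front (tongue, latch housing, lever) to the lid's hinge at the back, z up; its front faces roughly the robot.
- press_pad (a point): Centre of the orange spot, 30 mm across, on the lid's front tongue (40 mm wide), 145 mm in front of the tumbler's centre, 211 mm high when shut; moves with the lid. Resists with 3 to 5 N; stop 9 mm down. Pressed 5 to 6 mm the latch lets go; released, the spring lifts the spot 45 to 55 mm and holds the lid ajar. It never re-latches. With the lever locked it cannot be pressed: the lever's tail is beneath.
- lever (a joint): Black lever, turning about a vertical pivot. 0 = locked, its long arm pointing to the tumbler's front; starts between 0 and 0.2 rad; grows counter-clockwise seen from above, so that the tab sweeps to the tumbler's right (its -y side); stop at 1.1 rad = fully unlocked. The tail leaves the tongue at about 0.7 rad. Slight friction, under 1.5 N at the tab; it stays where it is left.
- lever_pivot (a point): Lever pivot axis, at the top of the flat lever bar (199 mm high). Axes turn with the lever: -x along the long arm from the pivot to the tab, z up.
- push_face (a point): Yellow front half of the upright tab at the end of the lever: plate 28 mm wide, 40 mm tall (201 to 241 mm high), 4 mm thick. Origin: centre of its outer, yellow face, 85 mm from the pivot along the arm; its y axis points out of the yellow face, z up, x towards the pivot. The tab is 8 mm thick in all, its back black; touching both sides at once counts as pinching. Push towards -y, in an arc about the pivot.
- serpentine_center (a point): Centre of the loose mottled green pebble, 38 mm across, 24 mm high, on the bench. Bystander.
- jasper_center (a point): Centre of the loose mottled red-brown pebble, 32 mm across, 20 mm high, on the bench. Bystander.
- brass_weight_center (a point): Centre of the loose brass pan weight with a small knob, 34 mm across, 45 mm high, on the bench. Bystander.
- amber_vial_center (a point): Centre of the loose amber glass vial with a black cap, 26 mm across, 62 mm high, on the bench. Bystander.
- grit_jar_center (a point): Centre of the loose jar with a white cap, 72 mm across, 95 mm high, on the bench. Bystander.
- bench_brush: Loose hand brush lying on the bench to the robot's right. Origin: centre of its underside. Bystander.

How it is judged:
By the outcome, as a careful person would: the job done as asked, in the order asked, and still so for the second after the job is handed in, with the robot touching nothing.
It also fails if it takes over 42 s, if anything falls off the work surface, if the arm or the gripper's body presses on something with over 40 N, if the wrist force passes 120 N, or if a joint passes its speed limit or range.

## Working session

There is one attempt and no reset: what is moved stays moved. The work goes in short steps, Python scripts to look and compute and a shell command to move; the robot and the scene stay as the last step left them, time stands still between calls to the robot, and variables do not carry over. Pictures are saved under pics/ and viewed, at most 10 in all, crops included, and the job is handed in when it is done.

```bash
mkdir -p pics; ls
cat > h.py <<'E'
import numpy as np, cv2
from bench import ctrl
def ray(m,u,v):
    K=np.array(m["camera_matrix"]);T=np.array(m["cam_to_world"])
    d=np.linalg.inv(K)@[u,v,1]; d=T[:3,:3]@(d*[1,-1,-1]); return T[:3,3],d
def onz(m,u,v,z):
    o,d=ray(m,u,v); return o+d*(z-o[2])/d[2]
E
python3 - <<'E'
from h import *
print(ctrl.get_obs(), ctrl.tip_extent)
for n in("scene","top"):
    m=ctrl.camera_model(n); print(n,m)
    cv2.imwrite(f"pics/{n}1.png",ctrl.camera(n))
E
```

```text
pics
{'time_s': 0.0, 'q': array([-1.37130664e+00,  1.81542960e-01,  1.60802740e+00, -3.42215304e-06,
        1.35379486e+00, -2.06317045e-01]), 'dq': array([ 0.0011739 ,  0.00043579, -0.00068263,  0.00136219,  0.00061098,
        0.00129541]), 'joint_efforts': array([-2.07632552e-04, -4.44865108e+01, -3.51338553e+01, -4.07446496e-04,
        9.22092295e-03,  1.95783895e-05]), 'eef_pos': array([ 0.22687042, -0.52769178,  0.20467374]), 'eef_rot': array([-8.86281858e-04,  9.79485179e-01,  2.01514265e-01,  1.35486365e-06]), 'wrist_force': array([-0.36809967,  0.08625769,  0.73129865]), 'torque': array([0.02155413, 0.04424651, 0.01023853]), 'grasp_force': 0.0, 'opening': 1.0027024196932273} 0.011
scene {'camera_matrix': array([[483.10233242,   0.        , 328.73147738],
       [  0.        , 483.10233242, 197.07056662],
       [  0.        ,   0.        ,   1.        ]]), 'cam_to_world': array([[-0.60114943, -0.55578309,  0.57421644,  1.31825259],
       [ 0.79901719, -0.40560125,  0.44391347,  0.62696831],
       [-0.01381669,  0.72566713,  0.6879072 ,  1.08602716],
       [ 0.        ,  0.        ,  0.        ,  1.        ]])}
top {'camera_matrix': array([[483.95629435,   0.        , 314.04647024],
       [  0.        , 483.95629435, 205.87791838],
       [  0.        ,   0.        ,   1.        ]]), 'cam_to_world': array([[ 0.00667783,  0.99888146, -0.0468107 ,  0.43371892],
       [-0.99996816,  0.00646596, -0.00467597,  0.01315714],
       [-0.00436806,  0.04684044,  0.99889283,  1.73392858],
       [ 0.        ,  0.        ,  0.        ,  1.        ]])}
```

View pics/top1.png

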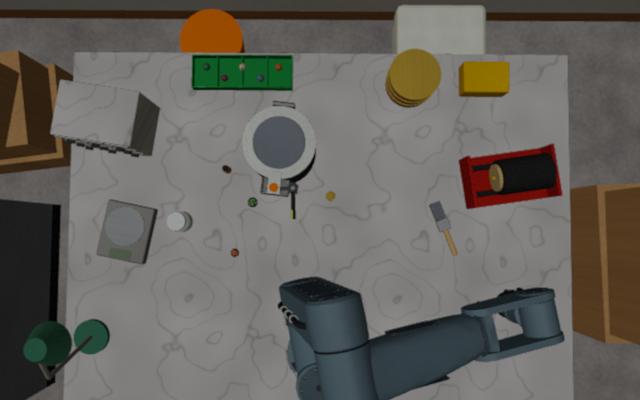

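View pics/scene1.png

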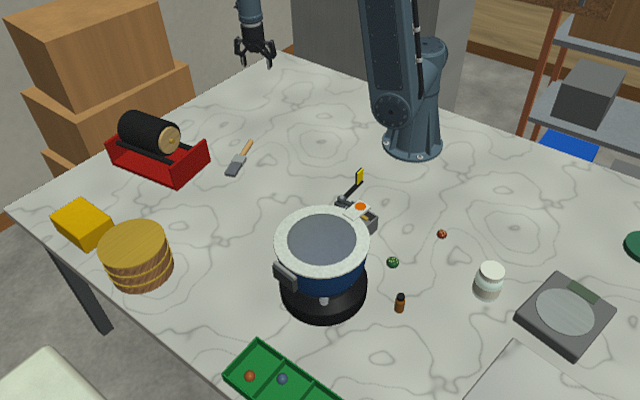

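Run:
```python
from h import *
P={}
for n,rois in(("top",{"or":(255,175,290,200),"ye":(280,200,305,225)}),("scene",{"or":(345,195,380,220),"ye":(345,160,375,195)})):
    im=cv2.imread(f"pics/{n}1.png"); hsv=cv2.cvtColor(im,cv2.COLOR_BGR2HSV); m=ctrl.camera_model(n)
    for k,(a,b,c,d) in rois.items():
        lo,hi=((5,170,120),(18,255,255)) if k=="or" else ((22,130,80),(35,255,255))
        mk=cv2.inRange(hsv[b:d,a:c],lo,hi); ys,xs=np.nonzero(mk)
        u,v=xs.mean()+a,ys.mean()+b; P[n,k]=ray(m,u,v)
        print(n,k,len(xs),u,v,xs.min()+a,xs.max()+a,ys.min()+b,ys.max()+b,onz(m,u,v,.211 if k=="or" else .221))
for k in("or","ye"):
    (o1,d1),(o2,d2)=P["top",k],P["scene",k]
    A=np.c_[d1,-d2]; s=np.linalg.lstsq(A,o2-o1,rcond=None)[0]
    p,q=o1+s[0]*d1,o2+s[1]*d2; print(k,(p+q)/2,np.linalg.norm(p-q))
m=ctrl.camera_model("top")
im=cv2.imread("pics/top1.png")
# grey window + rim
g=cv2.inRange(cv2.cvtColor(im,cv2.COLOR_BGR2GRAY),85,135); g[:115]=0;g[170:]=0;g[:,:250]=0;g[:,308:]=0
g=cv2.morphologyEx(g,cv2.MORPH_OPEN,np.ones((5,5)))
c=max(cv2.findContours(g,0,1)[0],key=cv2.contourArea); e=cv2.fitEllipse(cv2.convexHull(c)); print("disc",e,onz(m,*e[0],.205))
print("hinge",onz(m,284,104,.2),"pivot~",onz(m,293,187,.199))
a=cv2.resize(im[95:225,235:335],None,fx=5,fy=4.6*5/4.6,interpolation=cv2.INTER_CUBIC)[:,:]
b=cv2.imread("pics/scene1.png")[160:240,325:385]; b=cv2.resize(b,None,fx=5,fy=5,interpolation=cv2.INTER_CUBIC)
o=np.zeros((600,800,3),np.uint8); a=a[50:650]; o[:600,:500]=a; o[:400,500:800]=b
cv2.imwrite("pics/crop1.png",o)
```

```text
top or 50 273.3 186.86 270 277 183 190 [0.56436444 0.14933494 0.211     ]
top ye 9 292.0 214.0 292 292 210 218 [0.47874076 0.08902559 0.221     ]
scene or 63 360.1269841269841 205.93650793650795 355 365 203 209 [0.56665362 0.14772675 0.211     ]
scene ye 76 359.4342105263158 175.56578947368422 357 362 168 184 [0.47868473 0.08515844 0.221     ]
or [0.56516445 0.14832529 0.2101504 ] 0.0026123640829164387
ye [0.47957191 0.08761696 0.22286836] 0.0031710165609893327Traceback (most recent call last):
  File "<stdin>", line 19, in <module>
ValueError: max() iterable argument is empty
```

Run:
```python
from h import *
m=ctrl.camera_model("top")
im=cv2.imread("pics/top1.png")
gr=cv2.cvtColor(im,cv2.COLOR_BGR2GRAY); print(gr[143,240:325:4])
t=int(gr[143,279]); g=cv2.inRange(gr,t-22,t+22); _,lab=cv2.connectedComponents(g[115:172,250:308],connectivity=4)
g=np.zeros_like(gr); g[115:172,250:308]=(lab==lab[28,29])*255
ys,xs=np.nonzero(g); c=np.c_[xs,ys].astype(np.int32); e=cv2.fitEllipse(cv2.convexHull(c)); C=onz(m,*e[0],.203)
print("disc",e,C); d=C-onz(m,273.3,186.9,.203); print("dist",np.linalg.norm(d),"yaw",np.arctan2(d[1],d[0]))
print("hinge",onz(m,284,104,.2),"pivot~",onz(m,293,187,.199))
a=cv2.resize(im[100:220,235:335],None,fx=5,fy=5,interpolation=cv2.INTER_CUBIC)
b=cv2.imread("pics/scene1.png")[160:240,325:385]; b=cv2.resize(b,None,fx=5,fy=5,interpolation=cv2.INTER_CUBIC)
o=np.zeros((600,800,3),np.uint8); o[:600,:500]=a; o[:400,500:800]=b
cv2.imwrite("pics/crop1.png",o)
```

```text
[129 149 146 127  82  81  82  82  83  84  84  82  81  83  83  83  81 141
 143 126 129 128]
disc ((278.5523376464844, 141.96322631835938), (51.805667877197266, 52.45331954956055), 66.8407974243164) [0.70868557 0.13482656 0.203     ]
dist 0.14456584074848294 yaw -0.10549273380171026
hinge [0.83190941 0.11883642 0.2       ] pivot~ [0.56534221 0.08770387 0.199     ]
```

View pics/crop1.png

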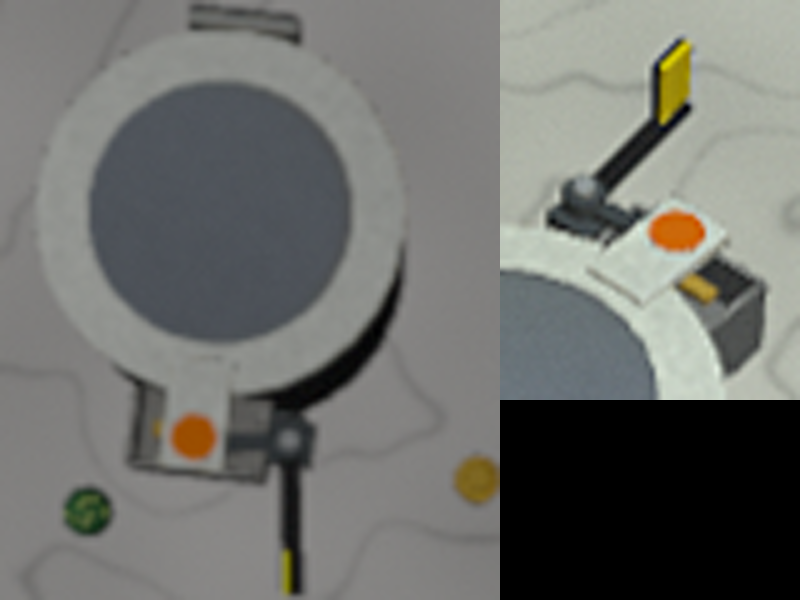

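The top view shows the lid disc at (279,142), orange spot at (273,187), lever pivot at about (293,188) and the yellow tab face at (292,214). The lever is about 0.1 rad from locked. I'll close the jaws, rise and turn so the tool's x axis faces out of the yellow face.

```bash
python3 -m handwheel '[[0,0,-0.0464,0,0,-0.1,0],[0,0,-0.0464,0,0,-0.1,0],[0,0,-0.0464,0,0,-0.1,0],[0,0,-0.0464,0,0,-0.1,0],[0,0,-0.0464,0,0,0,0],[0,0,-0.0464,0,0,0,0],[0,0,-0.0464,0,0,0,0],[0,0,-0.0464,0,0,0,0]]'; python3 -m handwheel '[[0,0,0,0.14,0.052,0,0],[0,0,0,0.14,0.052,0,0],[0,0,0,0.14,0.052,0,0],[0,0,0,0.14,0.052,0,0],[0,0,0,0.14,0.052,0,0],[0,0,0,0.14,0.052,0,0],[0,0,0,0.14,0.052,0,0],[0,0,0,0.14,0.052,0,0]]'
```

```text
time_s: 0.9
eef_pos: [0.227, -0.528, 0.3251]
eef_rot: [-0.0, 0.705, 0.71, 0.0]
wrist_force: [0.3, -0.2, -0.4]
opening: -0.0
grasp_force: 0.0
time_s: 1.7
eef_pos: [0.3515, -0.1903, 0.3254]
eef_rot: [-0.0, 0.707, 0.707, 0.0]
wrist_force: [0.6, -0.8, 0.3]
opening: 0.005
grasp_force: 0.0
```

```bash
python3 -m handwheel '[[0,0,0,0.14,0.053,0,0],[0,0,0,0.14,0.053,0,0],[0,0,0,0.14,0.053,0,0],[0,0,0,0.14,0.053,0,0],[0,0,0,0.14,0.053,0,0],[0,0,0,0.14,0.053,0,0],[0,0,0,0.14,0.053,0,0],[0,0,0,0.105,0.053,0,0]]'
python3 - <<'E'
from h import *
o=ctrl.get_obs();m=ctrl.camera_model("wrist");im=ctrl.camera("wrist");cv2.imwrite("pics/w1.png",im);np.save("w1.npy",m["cam_to_world"])
print(o["eef_pos"],m)
E
```

```text
time_s: 2.5
eef_pos: [0.4781, 0.1362, 0.3253]
eef_rot: [-0.0, 0.706, 0.708, -0.0]
wrist_force: [-0.2, -1.1, 0.1]
opening: 0.002
grasp_force: 0.0
[0.47814269 0.13615647 0.3252639 ] {'camera_matrix': array([[349.37407855,   0.        , 318.90290384],
       [  0.        , 349.37407855, 195.50204673],
       [  0.        ,   0.        ,   1.        ]]), 'cam_to_world': array([[ 9.99995586e-01, -2.89134321e-03, -6.84358281e-04,
         4.78928693e-01],
       [ 2.96842974e-03,  9.62192629e-01,  2.72353691e-01,
         2.05175629e-01],
       [-1.28983501e-04, -2.72354520e-01,  9.62196965e-01,
         4.94032657e-01],
       [ 0.00000000e+00,  0.00000000e+00,  0.00000000e+00,
         1.00000000e+00]])}
```

View pics/w1.png

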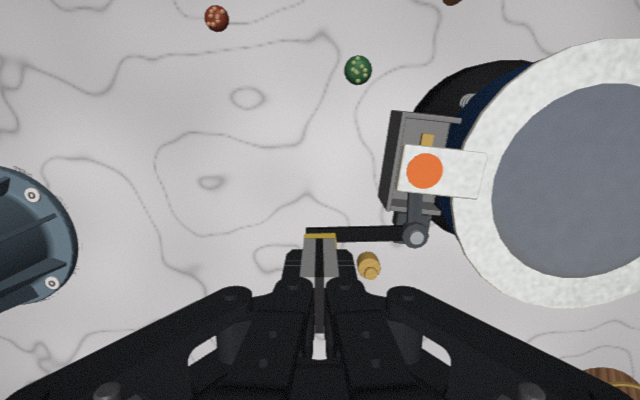

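Run:
```python
from h import *
im=cv2.imread("pics/w1.png");hsv=cv2.cvtColor(im,cv2.COLOR_BGR2HSV);m=ctrl.camera_model("wrist");m["cam_to_world"]=np.load("w1.npy")
def mk(lo,hi,a,b,c,d):
    ys,xs=np.nonzero(cv2.inRange(hsv[b:d,a:c],lo,hi)); return xs+a,ys+b
x,y=mk((5,170,120),(18,255,255),400,145,450,200); print("or",x.mean(),y.mean(),len(x),onz(m,x.mean(),y.mean(),.211))
x,y=mk((22,130,80),(35,255,255),290,222,350,250); print("ye",len(x),x.min(),x.max(),y.min(),y.max())
for u in(306,320,335):
    s=y[x==u]; 
    if len(s): print(u,s.min(),s.max(),onz(m,u,s.min()-.5,.241),onz(m,u,s.max()+.5,.241))
print("arm",onz(m,350,234.5,.199),onz(m,395,234,.199),"knob",onz(m,415,236,.21))
```

```text
or 424.2097297297297 170.48216216216215 925 [0.56596313 0.14678021 0.211     ]
ye 154 305 336 233 241
306 234 237 [0.4691792 0.1028547 0.241    ] [0.4691555 0.0995124 0.241    ]
320 233 237 [0.48004853 0.1037196  0.241     ] [0.48006449 0.09954537 0.241     ]
335 233 237 [0.49168779 0.10375475 0.241     ] [0.49175256 0.0995807  0.241     ]
arm [0.50742952 0.08501945 0.199     ] [0.54817956 0.08562865 0.199     ] knob [0.56318465 0.08826477 0.21      ]
```

```bash
python3 -m handwheel '[[0,0,0,0,0.005,0.06,0],[0,0,0,0,0,0.06,0],[0,0,0,0,0,0.06,0],[0,0,0,0,0,0.06,0],[0,0,0,0,0,0.06,0],[0,0,0,0,0,0.027,0],[0,0,0,0,0,0,0],[0,0,0,0,0,0,0]]'; python3 -m handwheel '[[0,0,0,-0.02,0,0,0],[0,0,0,-0.02,0,0,0],[0,0,0,-0.02,0,0,0],[0,0,0,-0.02,0,0,0],[0,0,0,-0.02,0,0,0],[0,0,0,-0.012,0,0,0],[0,0,0,0,0,0,0],[0,0,0,0,0,0,0]]'
```

```text
time_s: 3.35
eef_pos: [0.48, 0.1334, 0.2281]
eef_rot: [0.0, 0.707, 0.707, 0.0]
wrist_force: [0.0, 0.6, 0.3]
opening: 0.0
grasp_force: 0.0
time_s: 4.15
eef_pos: [0.4798, 0.0998, 0.2275]
eef_rot: [-0.0, 0.707, 0.707, 0.0]
wrist_force: [0.2, -0.4, 0.4]
opening: -0.0
grasp_force: 0.0
```

```bash
python3 -m handwheel '[[0,0,-0.0223,-0.0197,-0.0027,0,0],[0,0,-0.0223,-0.0197,-0.0027,0,0],[0,0,-0.0223,-0.0197,-0.0027,0,0],[0,0,-0.0223,-0.0197,-0.0027,0,0],[0,0,-0.0223,-0.0197,-0.0027,0,0],[0,0,-0.0223,-0.0197,-0.0027,0,0],[0,0,-0.0223,-0.0197,-0.0027,0,0],[0,0,-0.0223,-0.0197,-0.0027,0,0]]'
python3 - <<'E'
from h import *
im=ctrl.camera("wrist");cv2.imwrite("pics/w2.png",im[100:350,150:550])
E
```

```text
time_s: 4.95
eef_pos: [0.485, 0.0531, 0.2275]
eef_rot: [-0.0, 0.482, 0.876, 0.0]
wrist_force: [-0.2, 0.6, 0.3]
opening: 0.006
grasp_force: 0.0
```

View pics/w2.png

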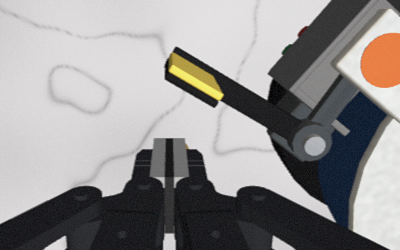

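The wrist view shows the yellow tab at about (340,175), still at its first angle. The fingers at (320,240) are on the far side of it or above it, and there was no force. I'll check from the scene camera.

Run:
```python
from h import *
m=ctrl.camera_model("wrist"); print(ctrl.get_obs()["eef_pos"],np.array(m["cam_to_world"])[:3,3])
for p in((340,185),(345,175),(465,244)): print(p,onz(m,*p,.241),onz(m,*p,.205))
im=ctrl.camera("scene")
def pr(m,P):
    T=np.linalg.inv(np.array(m["cam_to_world"]));c=T[:3,:3]@P+T[:3,3];k=np.array(m["camera_matrix"])@(c*[1,-1,-1]);return k[:2]/k[2]
e=ctrl.get_obs()["eef_pos"]; s=ctrl.camera_model("scene")
print("tcp px",pr(s,e),"tip",pr(s,e-[0,0,.011]), "wrist tip",pr(m,e-[0,0,.011]))
cv2.imwrite("pics/s2.png",cv2.resize(im[100:250,280:430],None,fx=4,fy=4,interpolation=cv2.INTER_CUBIC))
```

```text
[0.48529735 0.05241574 0.22747165] [0.44909342 0.11072603 0.39619958]
(340, 185) [0.47822996 0.08297094 0.241     ] [0.48498845 0.07653289 0.205     ]
(345, 175) [0.4775609  0.08809776 0.241     ] [0.48416419 0.08284892 0.205     ]
(465, 244) [0.54501208 0.09091101 0.241     ] [0.56726131 0.08631473 0.205     ]
tcp px [348.41447875 170.4733004 ] tip [348.35775889 173.52086356] wrist tip [317.59936817 225.6364802 ]
```

View pics/s2.png

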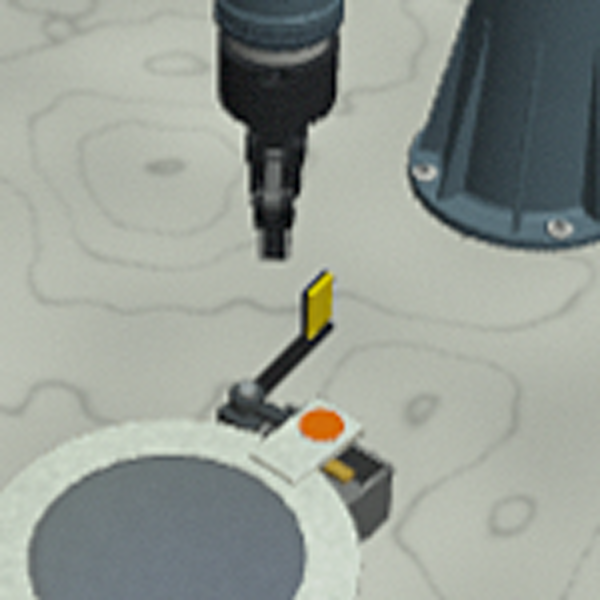

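The scene view shows the closed fingertips at crop (274,258), i.e. px (348.5,164.5), higher than the stated extent puts them. They passed over the tab, and the lever has not moved. I'll triangulate the real tip.

Run:
```python
from h import *
(o1,d1),(o2,d2)=ray(ctrl.camera_model("wrist"),320,239),ray(ctrl.camera_model("scene"),348.5,164.5)
s=np.linalg.lstsq(np.c_[d1,-d2],o2-o1,rcond=None)[0]
p,q=o1+s[0]*d1,o2+s[1]*d2; print(p,q,np.linalg.norm(p-q), ctrl.get_obs()["eef_pos"], ctrl.get_obs()["opening"])
m=ctrl.camera_model("wrist")
for z in(.2165,.24,.25,.26):print(z,onz(m,320,239,z),onz(ctrl.camera_model("scene"),348.5,164.5,z))
```

```text
[0.48350513 0.05789399 0.24622251] [0.48493215 0.05259828 0.24843425] 0.0059137774142801235 [0.48514974 0.05283261 0.22749244] 0.000873276605156989
0.2165 [0.49028576 0.04730763 0.2165    ] [0.45316079 0.03069972 0.2165    ]
0.24 [0.48492468 0.0556777  0.24      ] [0.47654092 0.04681459 0.24      ]
0.25 [0.48264337 0.05923943 0.25      ] [0.48648991 0.05367198 0.25      ]
0.26 [0.48036206 0.06280117 0.26      ] [0.4964389  0.06052936 0.26      ]
```

```bash
python3 -m handwheel '[[0,0,0,0,0,-0.07,0],[0,0,0,0.115,0.062,0,0],[0,0,0,0.115,0.062,0,0],[0,0,0.0446,0,0,0,0],[0,0,0.0446,0,0,0,0],[0,0,0.0446,0,0,0,0],[0,0,0.0446,0,0,0,0],[0,0,0,0,0,0,0]]'; python3 -m handwheel '[[0,0,0,0,0,0.06,0],[0,0,0,0,0,0.06,0],[0,0,0,0,0,0.02,0],[0,0,0,0,0,0.02,0],[0,0,0,0,0,0.01,0],[0,0,0,0,0,0.01,0],[0,0,0,0,0,0,0],[0,0,0,0,0,0,0]]'
```

```text
time_s: 5.85
eef_pos: [0.4795, 0.1318, 0.2484]
eef_rot: [-0.0, 0.708, 0.707, -0.0]
wrist_force: [-0.5, 0.2, 0.4]
opening: -0.004
grasp_force: 0.0
time_s: 6.65
eef_pos: [0.4799, 0.1313, 0.1949]
eef_rot: [0.0, 0.707, 0.708, 0.0]
wrist_force: [-0.1, -0.5, -0.5]
opening: 0.001
grasp_force: 0.0
```

```bash
python3 -m handwheel '[[0,0,0,-0.025,0,0,0],[0,0,0,-0.025,0,0,0],[0,0,0,-0.025,0,0,0],[0,0,0,-0.0217,0,0,0],[0,0,-0.0223,-0.0197,-0.0027,0,0],[0,0,-0.0223,-0.0197,-0.0027,0,0],[0,0,-0.0223,-0.0197,-0.0027,0,0],[0,0,0,0,0,0,0]]'
python3 - <<'E'
from h import *
im=ctrl.camera("scene");w=ctrl.camera("wrist")
o=np.zeros((600,800,3),np.uint8);o[:400,:400]=cv2.resize(im[120:220,300:400],None,fx=4,fy=4);o[:250,400:]=w[100:350,150:550]
cv2.imwrite("pics/c3.png",o)
E
```

```text
time_s: 7.45
eef_pos: [0.4786, 0.0835, 0.1946]
eef_rot: [0.0, 0.629, 0.778, -0.0]
wrist_force: [0.3, 0.6, -0.5]
opening: -0.003
grasp_force: 0.0
```

View pics/c3.png

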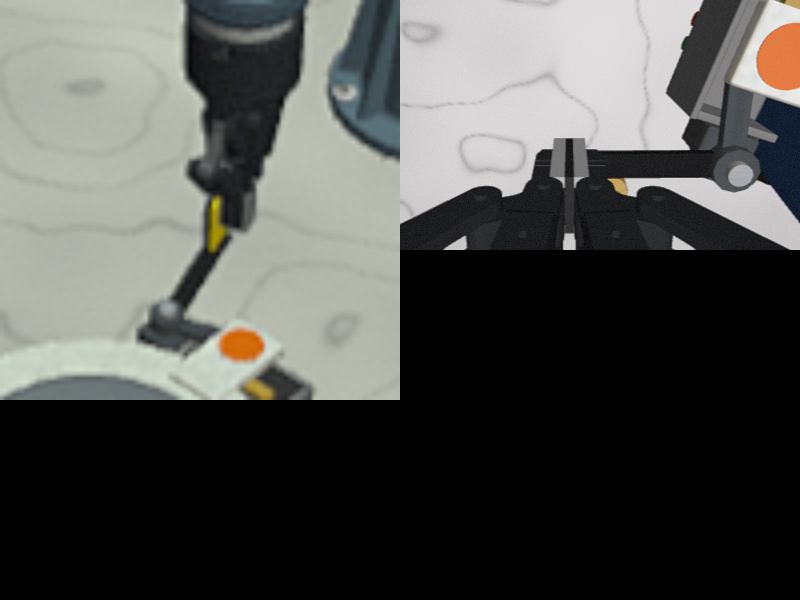

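The fingers now sit against the yellow face and the arm has turned with them (arm parallel to the tool in the wrist view). Continuing.

```bash
python3 -m handwheel '[[0,0,-0.0223,-0.0197,-0.0027,0,0],[0,0,-0.0223,-0.0197,-0.0027,0,0],[0,0,-0.0223,-0.0197,-0.0027,0,0],[0,0,-0.0223,-0.0197,-0.0027,0,0],[0,0,-0.0223,-0.0197,-0.0027,0,0],[0,0,-0.0223,-0.0197,-0.0027,0,0],[0,0,-0.0223,-0.0197,-0.0027,0,0],[0,0,-0.0223,-0.0197,-0.0027,0,0]]';  python3 -m handwheel '[[0,0,-0.0223,-0.0197,-0.0027,0,0],[0,0,-0.0223,-0.0197,-0.0027,0,0],[0,0,-0.01,-0.009,-0.001,0,0],[0,0,0,0,0,0,0],[0,0,0,0,0,0,0],[0,0,0,0,0,0,0],[0,0,0,0,0,0,0],[0,0,0,0,0,0,0]]'
python3 - <<'E'
from h import *
o=ctrl.get_obs();print(o["wrist_force"],o["torque"])
E
```

```text
time_s: 8.35
eef_pos: [0.493, 0.0398, 0.1943]
eef_rot: [-0.001, 0.388, 0.922, -0.0]
wrist_force: [-0.6, -0.5, 0.0]
opening: 0.002
grasp_force: 0.6
time_s: 9.15
eef_pos: [0.5027, 0.0286, 0.1945]
eef_rot: [0.0, 0.309, 0.951, 0.0]
wrist_force: [0.6, 0.0, -0.1]
opening: 0.003
grasp_force: 0.0
[ 0.58514655  0.01114024 -0.08347252] [-0.03165904  0.04277853  0.02580228]
```

```bash
python3 -m handwheel '[[0,0,-0.0055,-0.005,-0.0007,0,0],[0,0,-0.0055,-0.005,-0.0007,0,0],[0,0,-0.0055,-0.005,-0.0007,0,0],[0,0,0,-0.003,0,0,0],[0,0,0,0,0,0,0],[0,0,0,0,0,0,0],[0,0,0,0,0,0,0],[0,0,0,0,0,0,0]]'
python3 - <<'E'
from h import *
o=ctrl.get_obs();print(o["wrist_force"],o["torque"])
w=ctrl.camera("wrist");t=ctrl.camera("top");cv2.imwrite("pics/w4.png",w)
E
```

```text
time_s: 9.95
eef_pos: [0.5064, 0.0251, 0.1945]
eef_rot: [-0.0, 0.284, 0.959, 0.0]
wrist_force: [-4.7, 2.9, 3.4]
opening: -0.002
grasp_force: 2.5
[-4.66196143  2.87428717  3.38851113] [ 0.25001982  0.74627956 -0.04878769]
```

```bash
python3 -m handwheel '[[0,0,0,-0.004,0,0,0],[0,0,0,-0.004,0,0,0],[0,0,0,0,0,0,0],[0,0,0,0,0,0,0],[0,0,0,0,0,0,0],[0,0,0,0,0,0,0],[0,0,0,0,0,0,0],[0,0,0,0,0,0,0]]'
```

```text
time_s: 10.85
eef_pos: [0.5065, 0.0249, 0.1943]
eef_rot: [-0.003, 0.284, 0.959, 0.0]
wrist_force: [-13.2, 5.5, 9.9]
opening: -0.003
grasp_force: 7.0
```

The lever is at its stop: 17 N and no further motion. Backing off, rising and moving over the orange spot.

```bash
python3 -m handwheel '[[0,0,0,0.04,0,0,0],[0,0,0,0.05,0,0,0],[0,0,0,0.05,0,0,0],[0,0,0,0,0,-0.1,0],[0,0,0,0,0,-0.1,0],[0,0,0,0,0,-0.06,0],[0,0,0,0,0,0,0],[0,0,0,0,0,0,0]]'
python3 - <<'E'
from h import *
m=ctrl.camera_model("wrist");w=ctrl.camera("wrist");t=ctrl.camera("top");s=ctrl.camera("scene")
o=np.zeros((600,800,3),np.uint8);o[:400,:640]=w;o[400:,:200]=cv2.resize(t[150:250,235:335],(200,200));o[400:,250:450]=cv2.resize(s[140:240,300:400],(200,200))
cv2.imwrite("pics/c5.png",o)
hsv=cv2.cvtColor(w,cv2.COLOR_BGR2HSV);k=cv2.inRange(hsv,(5,170,120),(18,255,255));n,l,st,c=cv2.connectedComponentsWithStats(k);i=1+st[1:,4].argmax()
print(st[i],c[i],onz(m,*c[i],.211),ctrl.get_obs()["eef_pos"],ctrl.get_obs()["wrist_force"])
k=cv2.inRange(hsv,(22,130,80),(35,255,255));n,l,st,c=cv2.connectedComponentsWithStats(k);i=1+st[1:,4].argmax();print(st[i],c[i],onz(m,*c[i],.23))
E
```

```text
time_s: 11.65
eef_pos: [0.4732, 0.0467, 0.2722]
eef_rot: [0.0, 0.284, 0.959, 0.0]
wrist_force: [-0.6, -0.7, 0.5]
opening: 0.0
grasp_force: 0.0
[ 489  213   41   38 1226] [508.68841762 231.39885808] [0.5656825 0.1467442 0.211    ] [0.47267583 0.04667505 0.27093431] [-0.4677538   0.349852   -0.46675471]Traceback (most recent call last):
  File "<stdin>", line 7, in <module>
ValueError: attempt to get argmax of an empty sequence
```

View pics/c5.png

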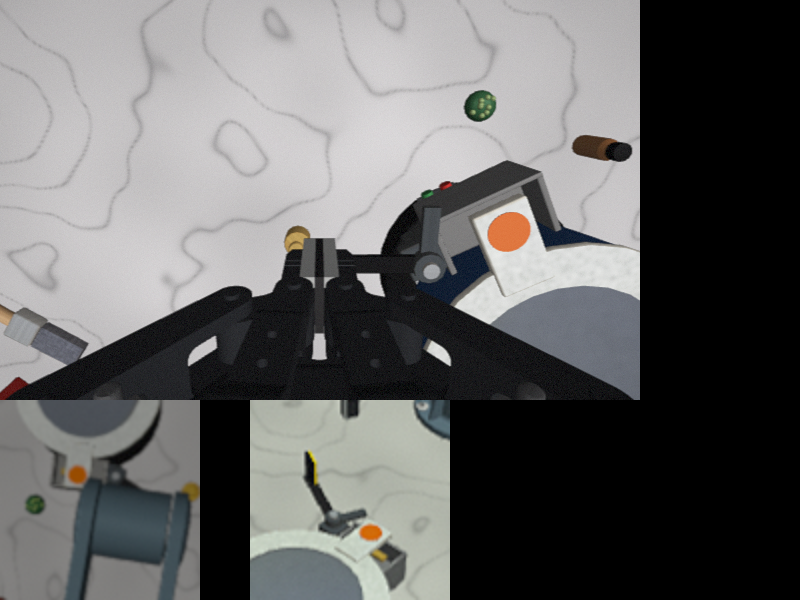

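Wrist view: the tail at (430,215) is clear of the tongue, with the spot at (509,231) → (0.566,0.147). Moving above it and descending.

```bash
python3 -m handwheel '[[0,0,0,-0.0197,0.112,0,0],[0,0,0,-0.0197,0.112,0,0],[0,0,0,-0.0197,0.112,0,0],[0,0,0,-0.0197,0.112,0,0],[0,0,0,0,0,0.08,0],[0,0,0,0,0,0.08,0],[0,0,0,0,0,0.04,0],[0,0,0,0,0,0,0]]'; python3 -m handwheel '[[0,0,0,0,0,0.01,0],[0,0,0,0,0,0.01,0],[0,0,0,0,0,0,0],[0,0,0,0,0,0,0],[0,0,0,0,0,0,0],[0,0,0,0,0,0,0],[0,0,0,0,0,0,0],[0,0,0,0,0,0,0]]'
```

```text
time_s: 12.6
eef_pos: [0.5647, 0.1462, 0.2094]
eef_rot: [-0.003, 0.284, 0.959, -0.001]
wrist_force: [-0.1, 0.7, -0.0]
opening: -0.002
grasp_force: 0.0
time_s: 13.4
eef_pos: [0.5666, 0.1463, 0.2066]
eef_rot: [0.0, 0.284, 0.959, 0.0]
wrist_force: [-1.2, -0.4, -0.2]
opening: -0.001
grasp_force: 0.0
```

```bash
python3 -m handwheel '[[0,0,0,0,0,0.01,0],[0,0,0,0,0,0.01,0],[0,0,0,0,0,0.01,0],[0,0,0,0,0,0,0],[0,0,0,0,0,0,0],[0,0,0,0,0,0,0],[0,0,0,0,0,0,0],[0,0,0,0,0,0,0]]'; python3 -m handwheel '[[0,0,0,0,0,0.01,0],[0,0,0,0,0,0.005,0],[0,0,0,0,0,0,0],[0,0,0,0,0,0,0],[0,0,0,0,0,0,0],[0,0,0,0,0,0,0],[0,0,0,0,0,0,0],[0,0,0,0,0,0,0]]'
```

```text
time_s: 14.2
eef_pos: [0.5667, 0.1463, 0.1976]
eef_rot: [0.0, 0.284, 0.959, 0.0]
wrist_force: [-0.4, 0.1, 0.3]
opening: -0.005
grasp_force: 0.0
time_s: 15.0
eef_pos: [0.5667, 0.1464, 0.1931]
eef_rot: [0.0, 0.284, 0.959, 0.0]
wrist_force: [-0.1, -0.0, 0.6]
opening: -0.001
grasp_force: 0.0
```

```bash
python3 -m handwheel '[[0,0,0,0,0,0.005,0],[0,0,0,0,0,0.005,0],[0,0,0,0,0,0.005,0],[0,0,0,0,0,0,0],[0,0,0,0,0,0,0],[0,0,0,0,0,0,0],[0,0,0,0,0,0,0],[0,0,0,0,0,0,0]]'; python3 -m handwheel '[[0,0,0,0,0,0.005,0],[0,0,0,0,0,0.005,0],[0,0,0,0,0,0,0],[0,0,0,0,0,0,0],[0,0,0,0,0,0,0],[0,0,0,0,0,0,0],[0,0,0,0,0,0,0],[0,0,0,0,0,0,0]]'
```

```text
time_s: 15.8
eef_pos: [0.5667, 0.1464, 0.1886]
eef_rot: [0.0, 0.284, 0.959, 0.0]
wrist_force: [-0.6, -0.3, -0.6]
opening: -0.005
grasp_force: 0.0
time_s: 16.6
eef_pos: [0.5666, 0.1463, 0.1855]
eef_rot: [0.0, 0.284, 0.959, -0.0]
wrist_force: [-0.4, 0.3, -0.7]
opening: 0.001
grasp_force: 0.0
```

```bash
python3 -m handwheel '[[0,0,0,0,0,0.005,0],[0,0,0,0,0,0.005,0],[0,0,0,0,0,0,0],[0,0,0,0,0,0,0],[0,0,0,0,0,0,0],[0,0,0,0,0,0,0],[0,0,0,0,0,0,0],[0,0,0,0,0,0,0]]';  python3 - <<'E'
from h import *
s=ctrl.camera("scene");w=ctrl.camera("wrist");o=np.zeros((400,800,3),np.uint8);o[:,:400]=cv2.resize(s[130:230,310:410],(400,400),interpolation=cv2.INTER_CUBIC);o[:250,400:]=w[100:350,120:520]
cv2.imwrite("pics/c6.png",o);print(ctrl.get_obs()["wrist_force"])
E
```

```text
time_s: 17.4
eef_pos: [0.5667, 0.1464, 0.1826]
eef_rot: [0.0, 0.284, 0.959, 0.0]
wrist_force: [0.2, -0.1, 4.7]
opening: 0.002
grasp_force: 2.3
[-0.708338   -1.16989144  4.3682821 ]
```

View pics/c6.png

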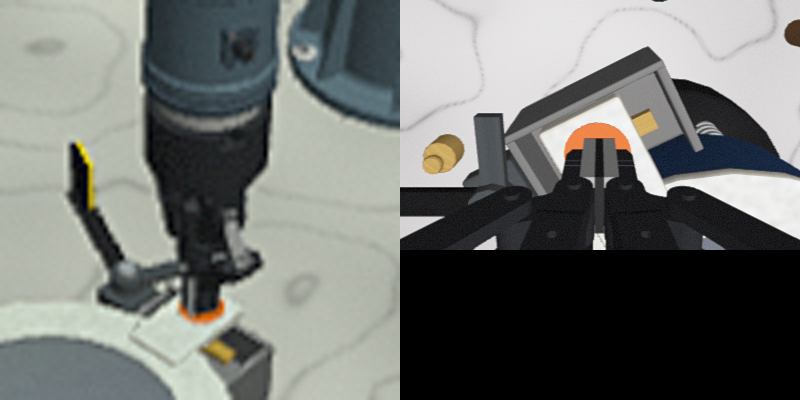

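Contact: the tips stand on the orange spot, with 4.5 N upwards. Pressing to the bottom.

```bash
python3 -m handwheel '[[0,0,0,0,0,0.005,0],[0,0,0,0,0,0.005,0],[0,0,0,0,0,0.005,0],[0,0,0,0,0,0.005,0],[0,0,0,0,0,0.003,0],[0,0,0,0,0,0,0],[0,0,0,0,0,0,0],[0,0,0,0,0,0,0]]'; python3 -m handwheel '[[0,0,0,0,0,0.004,0],[0,0,0,0,0,0.004,0],[0,0,0,0,0,0,0],[0,0,0,0,0,0,0],[0,0,0,0,0,0,0],[0,0,0,0,0,0,0],[0,0,0,0,0,0,0],[0,0,0,0,0,0,0]]'
```

```text
time_s: 18.3
eef_pos: [0.5666, 0.1463, 0.1757]
eef_rot: [0.0, 0.284, 0.959, 0.0]
wrist_force: [-1.5, 0.2, 4.2]
opening: -0.003
grasp_force: 2.2
time_s: 19.1
eef_pos: [0.5668, 0.1464, 0.1749]
eef_rot: [0.0, 0.284, 0.959, 0.0]
wrist_force: [-4.9, -1.2, 14.1]
opening: -0.003
grasp_force: 7.1
```

Bottomed (14 N at 9 mm). Releasing straight up and then retreating.

```bash
python3 -m handwheel '[[0,0,0,0,0,-0.05,0],[0,0,0,0,0,-0.16,0],[0,0,0,0,0,-0.16,0],[0,0,0,0,0,-0.16,0],[0,0,0,0,0,0,0],[0,0,0,0.1,-0.05,0,0],[0,0,0,0.12,-0.06,0,0],[0,0,0,0.1,-0.05,0,0]]'; python3 -m handwheel '[[0,0,0,0,-0.16,0,0],[0,0,0,0,-0.16,0,0],[0,0,0,0,-0.16,0,0],[0,0,0,0,-0.1,0,0],[0,0,0,0,0,0,0],[0,0,0,0,0,0,0],[0,0,0,0,0,0,0],[0,0,0,0,0,0,0]]'
python3 - <<'E'
from h import *
s=ctrl.camera("scene");t=ctrl.camera("top");o=np.zeros((400,800,3),np.uint8);o[:,:400]=cv2.resize(s[140:340,250:450],(400,400),interpolation=cv2.INTER_CUBIC);o[:,400:]=cv2.resize(t[80:280,150:350],(400,400))
cv2.imwrite("pics/c7.png",o)
E
```

```text
time_s: 19.9
eef_pos: [0.458, 0.1583, 0.331]
eef_rot: [-0.001, 0.284, 0.959, -0.0]
wrist_force: [-0.5, 0.3, 0.9]
opening: -0.0
grasp_force: 0.0
time_s: 20.7
eef_pos: [0.3655, 0.0131, 0.3319]
eef_rot: [-0.0, 0.283, 0.959, 0.0]
wrist_force: [0.1, 0.6, 0.3]
opening: 0.0
grasp_force: 0.0
```

View pics/c7.png

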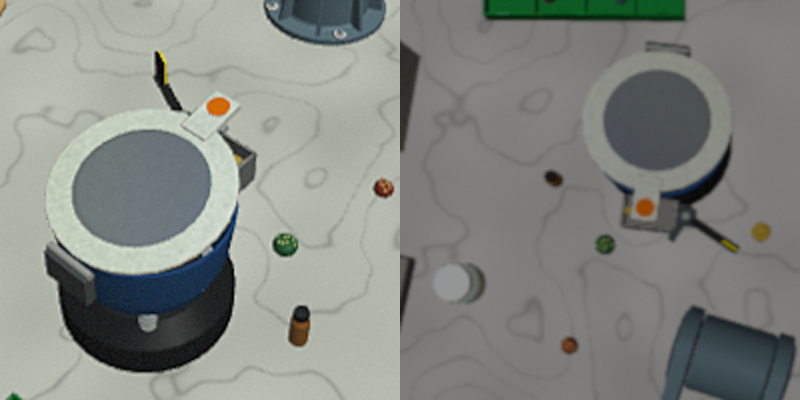

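The lid is ajar (spot lifted), the lever is at about 1.1 rad, and the bystanders are in place.

```bash
python3 -c "
from bench import ctrl
print(ctrl.hand_in())"
```

```text
the job is handed in; nothing more can be done
None
```

The job is handed in: the lever was pushed by its yellow face to the stop, the orange spot was pressed until it bottomed and released, and the lid now stands ajar with the arm clear and the bystanders looking undisturbed in the last pictures; the first push passed over the tab without touching it and was repeated lower.

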